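Put the rolling pin away in its ring rack

TASK

Put the rolling pin away in its three-ring rack: pass it slim wooden end first into the large ring until the steel barrel is well into that ring, let it rest in the rings and let go of it. Then take it by the red handle and slide it on through the row until the smallest ring stops the steel barrel, and leave it there, without disturbing the tumbler, the orange canister or the soap bottle.

Things in the scene. Friction and masses are not known exactly. Their poses are not given: they have to be found in the camera images.
- pin: loose rolling pin, 345 mm long, 0.4 to 0.65 kg, balanced near its middle. Origin: on its axis, middle of the steel barrel (40 mm diameter, 200 mm long); own +x along the axis to the slim wooden end; roll does not matter. It starts level on the rest, axis 32 mm above the counter, nose towards the robot's left (+y) within 45 degrees. Carry it by the barrel; the handle alone is too weak a hold
- pin_shoulder (a point): centre of the front end of the steel barrel (edge bevelled 4 mm), on the axis, 100 mm ahead of the pin's origin, where the slim nose begins; own axes as the pin's
- pin_nose (a point): tip of the slim pale-wood nose (18 mm diameter, 70 mm long), on the axis, 170 mm ahead of the pin's origin; own axes as the pin's
- pin_handle (a point): middle of the red plastic handle (26 mm diameter, 75 mm long, from 100 to 175 mm behind the pin's origin), on the axis, 138 mm behind the origin; own axes as the pin's
- rest: low pale-wood rest fixed on the counter, under the pin at the start: two cross-bars 20 mm wide, 80 mm long, 18 mm high at their chocks, centred 80 mm either side of its middle along its own x (the pin's axis), joined by a 6 mm high strip 20 mm wide. Between the bars 140 mm of barrel is free. Origin: middle of its underside
- rack: fixed rack: wooden base 260 x 90 x 15 mm with three upright steel rings, 10 mm thick, on posts, on one level axis 85 mm above the counter. Origin: middle of its underside; own +x: the way the pin goes in, large to small ring (to the robot's left, +y, within 20 degrees). When home, the barrel's rear end is level with the large ring's near face and only the red handle sticks out in front
- ring_large (a point): centre of the near face of the large ring: hole 52 mm, outside 62 mm, 105 mm before the rack's origin; own axes as the rack's. A pin let go with its barrel in the large and middle rings lies nearly level (handle within 20 mm of the axis height); to get it so deep, grip the barrel 40 mm behind its middle. With its middle 35 mm short of the large ring it stays too, but droops (handle some 45 mm low)
- ring_middle (a point): centre of the near face of the middle ring: hole 46 mm, outside 56 mm, 35 mm before the rack's origin; own axes as the rack's
- ring_small (a point): centre of the near face of the small ring: hole 26 mm, outside 44 mm, 95 mm beyond the rack's origin; the slim nose passes, the barrel does not; own axes as the rack's
- tumbler: empty glass tumbler standing on the counter, 70 mm across the rim, 100 mm high; origin: centre of its underside; a bystander
- canister: orange plastic canister with a lid, 98 mm across, 121 mm high; origin: centre of its underside; a bystander
- soap: green dish-soap bottle with a yellow cap, 60 mm across, 190 mm high; origin: centre of its underside; a bystander

How it is judged (in metres and radians):
On the way, in this order (a step that is already met when the one before it is completed fails the run):
1. the pin rests on its own in the rings, let go of: barrel's front end at least 5 mm past the large ring's near face and still at least 20 mm short of the small ring (x of pin_shoulder in the frame of ring_large between 0.005 and 0.18 m and y of pin_shoulder in the frame of ring_large between -0.02 and 0.02 m and z of pin_shoulder in the frame of ring_large between -0.025 and 0.025 m and contact force between the fingers and pin below 0.1 N and contact force between rack and pin above 1 N and height (world z) of pin above 0.06 m and linear speed of pin below 0.02 m/s and angular speed of pin below 0.2 rad/s), for 0.2 s.
2. the pin is held by its red handle (grasp point within 40 mm of the handle's middle) (distance between the grasp point and pin_handle below 0.04 m and contact force between the fingers and pin above 1 N), for 0.1 s.
At the end, for the whole second after the job is handed in: the pin lies at rest in all three rings, let go of, its barrel's front face within 6 mm of the small ring's near face and within 8 mm of the ring's axis to the side and in height, pin and rack aligned within 0.12 rad (x of pin_shoulder in the frame of ring_small between -0.006 and 0.004 m and y of pin_shoulder in the frame of ring_small between -0.008 and 0.008 m and z of pin_shoulder in the frame of ring_small between -0.008 and 0.008 m and angle between the x axis of pin and the x axis of rack, either way round below 0.12 rad and contact force between the fingers and pin below 0.1 N and linear speed of pin below 0.02 m/s and angular speed of pin below 0.2 rad/s); the robot touches nothing.
It fails at once if the tumbler is knocked over or pushed more than 30 mm (distance of tumbler from where it was at the start of the episode above 0.03 m or angle between tumbler's own z axis and vertical above 0.35 rad).
It fails at once if the orange canister is knocked over or pushed more than 30 mm (distance of canister from where it was at the start of the episode above 0.03 m or angle between canister's own z axis and vertical above 0.35 rad).
It fails at once if the soap bottle is knocked over or pushed more than 30 mm (distance of soap from where it was at the start of the episode above 0.03 m or angle between soap's own z axis and vertical above 0.35 rad).
It also fails if it takes over 58 s, if anything falls off the work surface, if the arm or the gripper's body presses on something with over 40 N, if the wrist force passes 120 N, or if a joint passes its speed limit or range.

ROBOT

A 6-joint arm with a two-finger parallel gripper is mounted at the origin on the work surface. World frame = base frame: x ahead of the robot, y to its left, z up, the work surface at z = 0. Lengths are in mm, angles in degrees, forces in N, time in s.
With the tool pointing down it reaches from about 350 to 850 mm from the base axis. Payload 8.1 kg.
Tool frame: the origin (TCP) lies midway between the tips of the shut fingers; the grasp point (between the pads) lies 19 mm behind it; z points along the fingers, y is the line along which they close (so a half turn about z gives the same grasp; the last joint's range is limited). The gripper opens to 85 mm and grips with 20 to 120 N. Pads are 22 mm wide; open, the fingers measure 114 mm over their backs; the gripper's body (76 mm by 85 mm) begins 54 mm behind the grasp point. The pads swing forward as they close: fully open they stand 13 mm farther back than shut.
Start: joints at [-68.262, 7.471, 85.268, -0, 87.261, -4.893], TCP at [268.966, -536.342, 194.592] pointing down, gripper open.
Joint ranges: [-169.43, 169.43], [-51.17, 129.36], [1.28, 143.12], [-76.62, 256.62], [0, 156.53], [-152.29, 152.29]. Speed limits (degrees/s): [136.94, 136.94, 159.86, 180, 180, 180].

INTERFACE

Orientations are given as [roll, pitch, yaw] about the fixed x, y, z axes, in that order (R = Rz(yaw) Ry(pitch) Rx(roll)).
In Python, from bench import r gives the robot as it stands. The module is installed in compiled form; this text tells all that it offers.
- The arm moves only by the tool jog_arm, never from a script. Its argument "rows" is a list of rows, each a list of 2 entries, a list of its own where there are three numbers: the shift along the tool's x, y, z in mm, then the turn, a rotation vector about the tool's x, y, z in rad. A call has 1 to 10 rows; each row is the pose to reach, as a shift and turn from the pose commanded when the call began, along the tool's axes at that moment; what a row does not reach only later rows make up. A row lasts 1/10 s, in which the tool goes at most 50 mm and 8.59 degrees, less where a joint would pass 70% of its speed; a pose out of reach is approached as far as the arm can. A call with a gripper value outside its range is refused whole. "grip" is the finger opening in mm, from 0 to 85.4, set as the call begins (left out, the last holds). The fingers move at their own pace and stop on an object; "force" is the grip in N (left out, the last holds). Time passes only in rows, so rows that repeat a pose let the fingers close. It gives the time, the measured TCP pose, the force, the opening and the grip force at its end, in the units of the state.
- r.sense(): the state, without advancing time (a new reading comes with each control period).
- r.snapshot(name): name is "side" or "top" or "wrist"; returns (picture, depth): 400x640x3 uint8, blue, green, red; 400x640 float32, mm along the optical axis (not along the pixel's ray), 0 where there is no reading.
- r.camera_params(name): a dict with "fx", "fy", "cx", "cy" (pixels), "pose" (4x4, takes a point from camera to world coordinates); the wrist camera has in their place "tool_from_camera" (4x4, takes a point from camera to tool coordinates, whose origin is the TCP and whose axes are the flange's). Camera axes: x right, y down, z forward; pixel columns grow to the right and rows downward; lengths in mm; the calibration is good to about 2 mm. A picture is of the moment at which its call begins: read the wrist's pose just before it. camera_params takes no time and is no camera call.
- r.hand_in(): hands the job in; it is judged then, once.
The state is a dict: "time": time; "joint_pos": joint angles; "qd": joint speeds; "joint_efforts": joint torques, N m; "tool_pos": TCP position; "tcp_rot": TCP orientation; "ft_force": force on the tool from outside, world axes, zero at the start; "wrist_torque": the same for the moment, N m; "finger_gap": finger opening in mm; "grip_force": force on a finger pad.
Only numpy, scipy, OpenCV 4.12 (cv2) and the standard library are available. Lean on these libraries where they do the work, as an engineer would, in place of code of your own. Each camera call takes 0.05 s, during which the arm holds its last target. There are 200 camera calls.

## Working session

There is one attempt and no reset: what is moved stays moved. The work goes in short steps, Python scripts to look and compute and a tool call to move; the robot and the scene stay as the last step left them, time stands still between calls to the robot, and variables do not carry over. Pictures are saved under pics/ and viewed, at most 13 in all, crops included, and the job is handed in when it is done.

Besides the shell and the picture viewer there is one more tool, called after ">>>" as name([rows], argument=value, ...), one row to a line, values as JSON. jog_arm: Moves the arm, as the interface text tells. Its arguments: {"type":"object","properties":{"rows":{"type":"array"},"grip":{"type":"number"},"force":{"type":"number"}},"required":["rows"]}

```bash
mkdir -p pics; python3 - <<'E'
from bench import r
import cv2,numpy as np
for n in("top","side"):
    p,d=r.snapshot(n); cv2.imwrite(f"pics/{n}0.png",p); np.save(f"pics/{n}0.npy",d)
    c=r.camera_params(n); print(n,c["fx"],c["cx"],c["cy"],np.round(c["pose"],3).tolist())
s=r.sense();print(s)
E
```

```text
top 468.7316222634347 318.9123868411639 198.61376052535428 [[-0.019, -0.996, 0.088, 448.042], [-1.0, 0.02, 0.008, -104.857], [-0.01, -0.088, -0.996, 1299.739], [0.0, 0.0, 0.0, 1.0]]
side 478.0067281627454 311.4930676828649 198.65902143650496 [[-0.874, -0.351, 0.335, 115.351], [-0.485, 0.611, -0.626, 764.28], [0.016, -0.71, -0.704, 1051.143], [0.0, 0.0, 0.0, 1.0]]
{'time': 0.1, 'joint_pos': array([-6.82626570e+01,  7.51014438e+00,  8.53253438e+01, -4.29738422e-04,
        8.72626858e+01, -4.89452812e+00]), 'qd': array([-0.04751101, -0.09444574, -0.1635153 ,  0.02835559, -0.05415916,
        0.01747355]), 'joint_efforts': array([ 2.36792606e-03, -5.70956004e+01, -5.01938725e+01, -8.54119207e-05,
        8.21267342e-03, -2.54618470e-05]), 'tool_pos': array([ 268.74164722, -535.80020131,  193.63395321]), 'tcp_rot': array([-1.79902147e+02, -7.94873047e-03,  2.66318853e+01]), 'ft_force': array([ 0.76946016,  0.10674001, -0.50673103]), 'wrist_torque': array([-0.02159118, -0.03815785,  0.01638055]), 'grip_force': 0.0, 'finger_gap': 85.39167034247878}
```

View pics/top0.png

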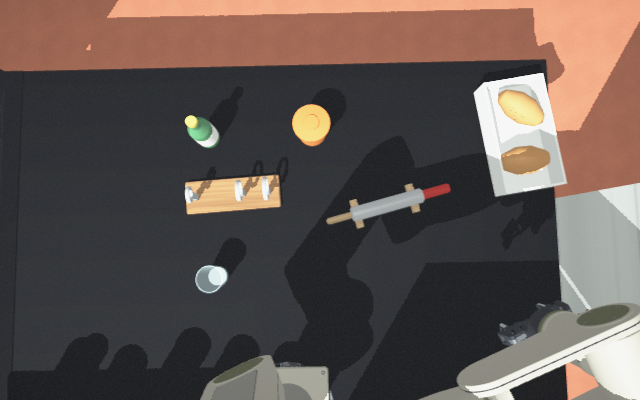

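View pics/side0.png

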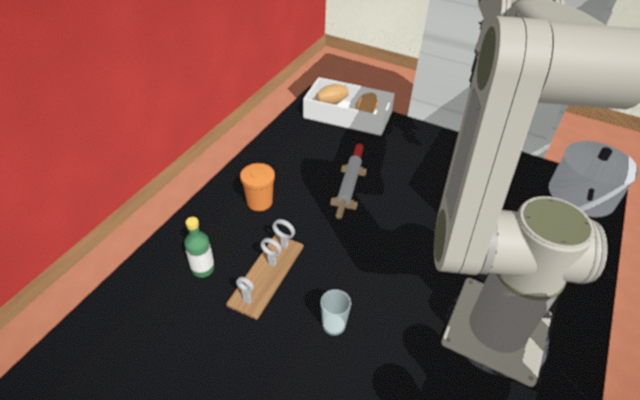

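The top view shows the pin from nose tip (328,221) to handle end (450,187). The rack base spans about (186–282, 175–214), with the large ring near (267,187). The soap is near (203,130), the canister (311,125) and the tumbler (211,279).

```bash
cat > h.py <<'E'
import numpy as np,cv2
from bench import r
def cam(n):
    return r.camera_params(n)
def ray(c,T,u,v,z):
    d=T[:3,:3]@np.array([(u-c["cx"])/c["fx"],(v-c["cy"])/c["fy"],1]); o=T[:3,3]
    return o+d*(z-o[2])/d[2]
def cloud(c,T,dep):
    v,u=np.mgrid[:dep.shape[0],:dep.shape[1]]
    P=np.stack([(u-c["cx"])/c["fx"]*dep,(v-c["cy"])/c["fy"]*dep,dep],-1)@T[:3,:3].T+T[:3,3]
    P[dep<=0]=np.nan
    return P
def Tt(s):
    from scipy.spatial.transform import Rotation as R
    T=np.eye(4);T[:3,:3]=R.from_euler("xyz",s["tcp_rot"],degrees=True).as_matrix();T[:3,3]=s["tool_pos"];return T
E
python3 - <<'E'
from h import *
c=cam("top");T=np.array(c["pose"]);d=np.load("pics/top0.npy");im=cv2.imread("pics/top0.png");P=cloud(c,T,d)
R=lambda u,v,z:np.round(ray(c,T,u,v,z),1)
print("nose",R(328,221,32),"hend",R(450,187.5,32))
# handle / barrel color
hsv=cv2.cvtColor(im,cv2.COLOR_BGR2HSV)
roi=np.zeros(im.shape[:2],bool);roi[170:240,320:460]=1
m=roi&(P[...,2]>30)
q=P[m];print("pin pts",len(q),np.nanmedian(q[:,2]),q[:,2].max())
a=q[:,:2]-q[:,:2].mean(0);w=np.linalg.svd(a)[2][0];w=w*np.sign(w[1]);print("pin mean",q.mean(0),"dir",w,"yaw",np.degrees(np.arctan2(w[1],w[0])),"ext",(a@w).min(),(a@w).max())
# rack base
roi[:]=0;roi[165:225,175:290]=1
m=roi&(P[...,2]>9)&(P[...,2]<21)
print("base pts",m.sum())
q=P[m][:,:2].astype(np.float32);b=cv2.minAreaRect(q);print("base",b)
m=roi&(P[...,2]>60)
q=P[m];k=np.column_stack([q,np.argwhere(m)]);print(len(k));print(np.round(k[np.argsort(k[:,1])][::6]).astype(int).tolist())
for n,rr in dict(tum=(255,300,190,235),can=(95,150,285,335),soap=(110,150,180,222)).items():
    Q=P[rr[0]:rr[1],rr[2]:rr[3]].reshape(-1,3);Q=Q[Q[:,2]>25];print(n,np.round(np.nanmin(Q,0)),np.round(np.nanmax(Q,0)))
E
```

```text
nose [ 498.7 -117.4   32. ] hend [ 582.9 -450.2   32. ]
pin pts 1504 45.25994637498468 57.185302209607926
pin mean [ 541.94968216 -283.0880688    44.90206071] dir [-0.25151438  0.96785356] yaw 104.56714348187862 ext -166.6199608173291 176.50213360833723
base pts 2514
base ((579.9796752929688, 146.53346252441406), (90.20487213134766, 260.3327331542969), 3.6849565505981445)
370
[[559, 40, 93, 198, 267], [569, 40, 64, 195, 268], [585, 41, 119, 187, 265], [588, 42, 113, 186, 265], [604, 42, 66, 182, 267], [610, 43, 105, 178, 265], [605, 43, 103, 180, 265], [613, 43, 79, 178, 266], [590, 44, 117, 185, 264], [603, 45, 113, 180, 264], [601, 45, 110, 181, 264], [607, 45, 107, 179, 264], [563, 46, 106, 196, 264], [590, 47, 118, 185, 263], [577, 47, 116, 190, 263], [575, 47, 113, 191, 263], [571, 48, 106, 193, 263], [595, 49, 118, 183, 262], [585, 50, 114, 187, 262], [573, 50, 109, 192, 262], [564, 110, 105, 196, 239], [560, 111, 101, 198, 239], [568, 111, 68, 196, 241], [590, 112, 110, 186, 238], [595, 112, 108, 184, 238], [564, 113, 105, 196, 238], [579, 113, 60, 192, 241], [605, 113, 87, 18
[... 329 characters left out ...]
595, 120, 109, 184, 235], [598, 120, 104, 183, 235], [560, 240, 100, 199, 189], [572, 240, 108, 194, 188], [558, 241, 89, 200, 190], [561, 241, 88, 199, 190], [591, 241, 96, 187, 189], [580, 242, 104, 191, 188], [557, 242, 75, 201, 191], [589, 242, 74, 189, 191], [583, 243, 72, 191, 191], [586, 243, 72, 190, 191], [582, 243, 107, 190, 187], [585, 244, 104, 189, 187], [573, 245, 73, 195, 190], [572, 246, 108, 194, 186], [570, 246, 106, 195, 186], [575, 247, 104, 193, 186], [586, 247, 102, 189, 186], [576, 248, 73, 194, 189], [553, 248, 89, 202, 187], [562, 249, 104, 198, 185]]
tum [322. 156.  25.] [390. 225. 106.]
can [ 702. -125.   25.] [799. -29. 127.]
soap [712. 183.  27.] [770. 241. 194.]
```

```bash
cat >> h.py <<'E'
def go(x,y,z,yaw,pitch=0):
    from scipy.spatial.transform import Rotation as R
    T=Tt(r.sense());G=R.from_euler("xyz",[180,pitch,yaw],degrees=True)
    print("shift",np.round(T[:3,:3].T@(np.array([x,y,z])-T[:3,3]),1),"turn",np.round((R.from_matrix(T[:3,:3].T)*G).as_rotvec(),4))
E
python3 - <<'E'
from h import *
go(550,-321,220,104.4)
print(np.round(cam("wrist")["tool_from_camera"],2))
E
```

```text
shift [347.7 -66.  -26.2] turn [-1.3000e-03 -1.3000e-03 -1.3573e+00]
[[  -0.     -0.95   -0.31   79.75]
 [   1.     -0.      0.      0.29]
 [  -0.     -0.31    0.95 -180.44]
 [   0.      0.      0.      1.  ]]
```

>>> jog_arm([
  [[348,-66,-26],[0,0,-1.357]],
  [[348,-66,-26],[0,0,-1.357]],
  [[348,-66,-26],[0,0,-1.357]],
  [[348,-66,-26],[0,0,-1.357]],
  [[348,-66,-26],[0,0,-1.357]],
  [[348,-66,-26],[0,0,-1.357]],
  [[348,-66,-26],[0,0,-1.357]],
  [[348,-66,-26],[0,0,-1.357]],
  [[348,-66,-26],[0,0,-1.357]],
  [[348,-66,-26],[0,0,-1.357]],
], grip=85, force=120)

```text
time: 1.1
tool_pos: [550.7, -320.6, 219.8]
tcp_rot: [-180.0, -0.1, 104.6]
ft_force: [-0.7, -0.6, 0.1]
finger_gap: 85.2
grip_force: 0.0
```

```bash
python3 - <<'E'
from h import *
go(550,-321,220,104.4)
c=cam("wrist");s=r.sense();p,d=r.snapshot("wrist");print(s["tool_pos"],s["tcp_rot"])
np.save("pics/w1.npy",d);cv2.imwrite("pics/w1.png",p)
T=Tt(s)@c["tool_from_camera"];np.save("pics/w1T.npy",T);P=cloud(c,T,d)
for (v,u) in((100,320),(200,320),(300,320)):print(P[v,u])
E
```

```text
shift [-0.3 -0.8 -0.2] turn [-0.0008 -0.0009  0.0037]
[ 550.66797024 -320.55635223  219.84400569] [-1.79951780e+02 -5.09123399e-02  1.04611135e+02]
[ 528.80193518 -231.3992549    53.29641745]
[ 560.06774281 -351.49135581   52.59915051]
[ 609.29419382 -540.8982321     1.63893356]
```

View pics/w1.png

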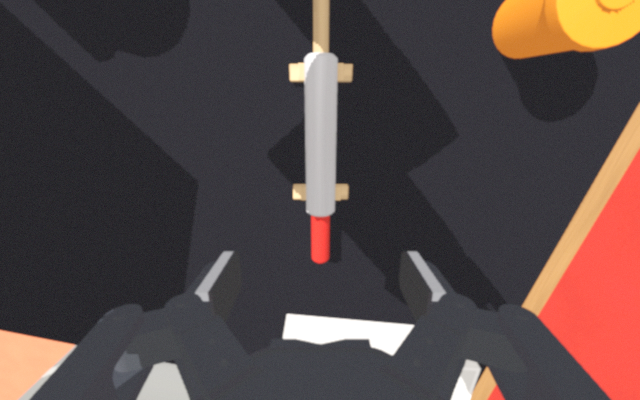

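The wrist view shows the barrel running from (320,54) at the front to (320,214) at the rear, with the handle ending at (320,262). The tool is well aligned with it.

```bash
python3 - <<'E'
from h import *
c=cam("wrist");T=np.load("pics/w1T.npy");d=np.load("pics/w1.npy");P=cloud(c,T,d)
m=np.zeros(d.shape,bool);m[85:175,280:360]=1;m&=P[...,2]>25
q=P[m];f=np.polyfit(q[:,1],q[:,0],1);print("fit x(y)",f,"yaw",90-np.degrees(np.arctan(f[0])), "topz",np.percentile(q[:,2],90))
print("front",ray(c,T,320,54,40),"rear",ray(c,T,320,214,42),"hend",ray(c,T,320,262,38))
w=np.array([np.cos(np.radians(104.4)),np.sin(np.radians(104.4))])
y0=np.mean([ray(c,T,320,54,40)[1]-100*w[1],ray(c,T,320,214,42)[1]+100*w[1]]);O=np.array([np.polyval(f,y0),y0]);print("O",O);g=O-40*w;print(g)
go(g[0],g[1],14,104.4)
E
```

```text
fit x(y) [-2.21693495e-01  4.78598151e+02] yaw 102.49993622407851 topz 52.99642850359593
front [ 515.893574   -181.90750705   40.        ] rear [ 566.01394674 -374.39957268   42.        ] hend [ 585.49295941 -449.24198906   38.        ]
O [ 540.26298153 -278.15353987]
[ 550.21057701 -316.89686631]
shift [  3.9   1.1 205.9] turn [-0.0008 -0.0008 -0.0022]
```

>>> jog_arm([
  [[4,1,50],[0,0,0]],
  [[4,1,100],[0,0,0]],
  [[4,1,140],[0,0,0]],
  [[4,1,175],[0,0,0]],
  [[4,1,195],[0,0,0]],
  [[4,1,205],[0,0,0]],
  [[4,1,205],[0,0,0]],
  [[4,1,205],[0,0,0]],
])

```text
time: 1.95
tool_pos: [551.1, -318.0, 17.0]
tcp_rot: [179.9, 0.1, 104.3]
ft_force: [0.0, -0.1, 0.3]
finger_gap: 85.0
grip_force: 0.0
```

>>> jog_arm([
  [[0,0,0],[0,0,0]],
  [[0,0,0],[0,0,0]],
  [[0,0,0],[0,0,0]],
  [[0,0,0],[0,0,0]],
  [[0,0,0],[0,0,0]],
  [[0,0,0],[0,0,0]],
  [[0,0,0],[0,0,0]],
  [[0,0,0],[0,0,0]],
  [[0,0,0],[0,0,0]],
  [[0,0,0],[0,0,0]],
], grip=20, force=120)

```text
time: 2.95
tool_pos: [550.4, -317.2, 15.6]
tcp_rot: [-180.0, -0.0, 104.4]
ft_force: [-0.4, -0.6, -0.3]
finger_gap: 20.2
grip_force: 0.0
```

```bash
python3 - <<'E'
from h import *
c=cam("wrist");s=r.sense();print(s["finger_gap"],s["grip_force"]);p,d=r.snapshot("wrist")
np.save("pics/w2.npy",d);q,_=r.snapshot("top");cv2.imwrite("pics/w2.png",np.vstack([p,cv2.resize(q[130:260,280:490],(640,396))])[:,:,:])
im=cv2.imread("pics/w2.png");cv2.imwrite("pics/w2.png",cv2.resize(im,(480,597)))
E
```

```text
20.158499842440136 0.0
```

View pics/w2.png

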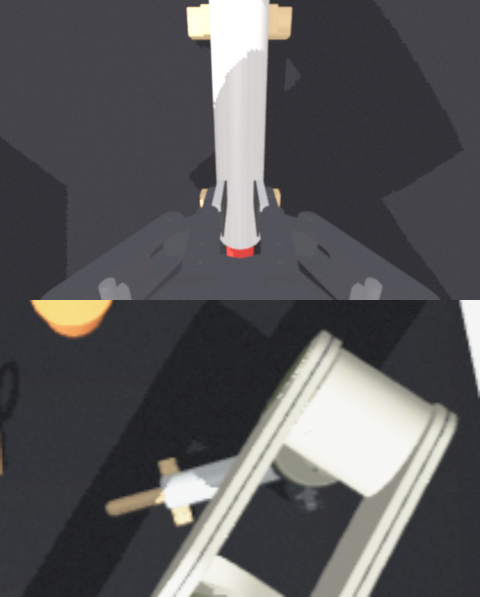

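The pin is still on its rest and the fingers straddle it, yet the gap reads 20 mm with no force. I'll check the geometry in the depth image.

```bash
python3 - <<'E'
from h import *
s=r.sense();c=cam("wrist");T=Tt(s)@c["tool_from_camera"];d=np.load("pics/w2.npy");p=cloud(c,np.array(c["tool_from_camera"]),d);W=cloud(c,T,d)
for v in range(180,346,15):
    print(v,[(u,*np.round(p[v,u]).astype(int),int(W[v,u,2])) for u in range(260,385,15) if d[v,u]>0])
print(s)
E
```

```text
180 [(260, np.int64(31), np.int64(-42), np.int64(15), 0), (275, np.int64(31), np.int64(-31), np.int64(15), 0), (290, np.int64(42), np.int64(-15), np.int64(-30), 45), (305, np.int64(43), np.int64(-6), np.int64(-36), 51), (320, np.int64(44), np.int64(2), np.int64(-37), 52), (335, np.int64(43), np.int64(10), np.int64(-35), 50), (350, np.int64(41), np.int64(19), np.int64(-26), 41), (365, np.int64(31), np.int64(34), np.int64(14), 1), (380, np.int64(31), np.int64(45), np.int64(14), 1)]
195 [(260, np.int64(20), np.int64(-43), np.int64(15), 0), (275, np.int64(20), np.int64(-32), np.int64(14), 1), (290, np.int64(33), np.int64(-16), np.int64(-28), 43), (305, np.int64(35), np.int64(-6), np.int64(-37), 52), (320, np.int64(36), np.int64(2), np.int64(-39), 54), (335, np.int64(35), np.int64(10), np.int64(-35), 50), (350, np.int64(32), np.int64(19), np.int64(-26), 41), (365, np.int64(20), np.int64(35), np.int64(14), 1), (380, np.int64(20), np.int64(46), np.int64(14), 1)]
210 [(260, np.int64(8), np.int64(-44), np.int64(15), 0), (275, np.int64(8), np.int64(-32), np.int64(14), 1), (290, np.int64(23), n
[... 4811 characters left out ...]
), 135)]
{'time': 3.05, 'joint_pos': array([-3.45772840e+01,  2.11745686e+01,  8.85997484e+01,  7.60635340e-04,
        7.02243307e+01, -4.89638130e+01]), 'qd': array([-0.00631686,  0.07783901,  0.00344693,  0.00121427,  0.05810827,
       -0.01463492]), 'joint_efforts': array([ 9.67956148e-04, -6.45318604e+01, -4.55317318e+01,  7.99823226e-06,
        1.89307859e-03,  5.01863519e-05]), 'tool_pos': array([ 550.46116171, -317.22550186,   15.5881747 ]), 'tcp_rot': array([1.79998572e+02, 5.50101185e-04, 1.04386272e+02]), 'ft_force': array([-0.180567  , -0.05842252, -0.73829401]), 'wrist_torque': array([ 0.00796267,  0.00067713, -0.00755124]), 'grip_force': 0.0, 'finger_gap': 20.123817335378394}
```

>>> jog_arm([
  [[0,0,0],[0,0,0]],
  [[0,0,0],[0,0,0]],
  [[0,0,0],[0,0,0]],
], grip=30, force=120)

```text
time: 3.35
tool_pos: [550.4, -317.2, 15.6]
tcp_rot: [180.0, -0.0, 104.4]
ft_force: [0.4, 0.8, 0.3]
finger_gap: 30.1
grip_force: 0.0
```

```bash
python3 - <<'E'
from h import *
s=r.sense();print(s["finger_gap"],s["grip_force"])
c=cam("wrist");p,d=r.snapshot("wrist");np.save("pics/w3.npy",d);im=p[190:360,200:440]
cv2.imwrite("pics/w3.png",cv2.resize(im,None,fx=3,fy=3,interpolation=cv2.INTER_NEAREST))
E
```

```text
30.13337800855719 0.0
```

View pics/w3.png

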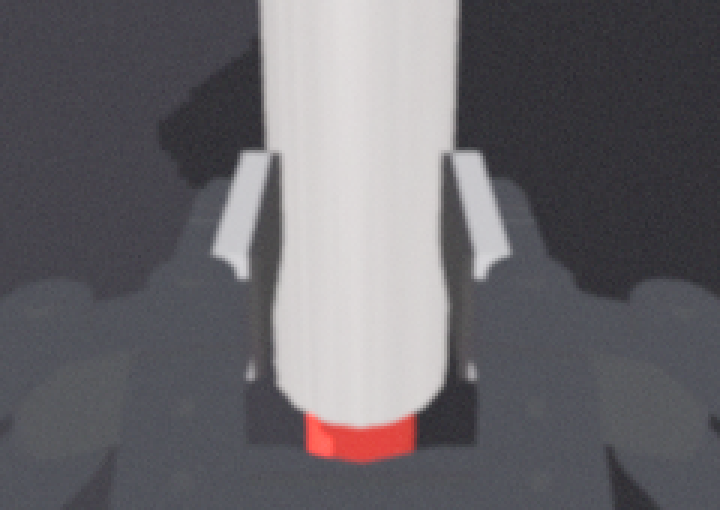

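```bash
python3 - <<'E'
from h import *
c=cam("wrist");d=np.load("pics/w3.npy");p=cloud(c,np.array(c["tool_from_camera"]),d)
for v in range(238,286,6):
    print(v,[(u,*[int(round(a)) for a in p[v,u]]) for u in list(range(266,302,4))+list(range(340,376,4)) if d[v,u]>0])
E
```

```text
238 [(266, -15, -40, 15), (270, -15, -37, 14), (274, -15, -34, 14), (278, -14, -31, 14), (282, -14, -28, 14), (286, -15, -25, 14), (290, 5, -17, -26), (294, 7, -14, -30), (298, 8, -11, -33), (340, 8, 13, -33), (344, 7, 16, -31), (348, 5, 19, -26), (352, -14, 26, 14), (356, -15, 30, 16), (360, -15, 32, 14), (364, -15, 36, 15), (368, -15, 39, 15), (372, -15, 42, 14)]
244 [(266, -20, -41, 15), (270, -20, -38, 15), (274, -20, -34, 14), (278, -20, -31, 15), (282, 12, -19, -48), (286, 11, -17, -46), (290, 11, -14, -47), (294, 3, -14, -31), (298, 4, -11, -32), (340, 4, 13, -33), (344, 3, 16, -30), (348, 11, 17, -47), (352, 11, 19, -47), (356, 11, 21, -47), (360, -20, 33, 14), (364, -19, 36, 13), (368, -20, 39, 14), (372, -20, 42, 15)]
250 [(266, -25, -41, 15), (270, 7, -25, -47), (274, 7, -23, -47), (278, 12, -20, -55), (282, 11, -18, -54), (286, 11, -16, -54), (290, 11, -14, -54), (294, -2, -14, -30), (298, 0, -11, -33), (340, 0, 13, -33), (344, -2, 16, -30), (348, 9, 16, -50), (352, 11, 18, -54), (356, 11, 20, -54), (360, 11, 22, -54), (364, 7, 25, -47), (368, 7, 28, -46), (372, -25, 42, 
[... 1139 characters left out ...]
(274, 11, -18, -76), (278, 11, -17, -75), (282, 11, -15, -76), (286, 9, -14, -73), (290, 0, -14, -58), (294, -19, -15, -29), (298, -17, -12, -33), (340, -16, 14, -33), (344, -18, 17, -30), (348, -3, 16, -53), (352, 7, 16, -69), (356, 10, 17, -75), (360, 11, 19, -76), (364, 11, 21, -76), (368, 11, 22, -76), (372, 12, 24, -77)]
280 [(266, 14, -20, -85), (270, 12, -19, -82), (274, 12, -17, -82), (278, 12, -16, -82), (282, 8, -15, -75), (286, 7, -14, -74), (290, -3, -14, -59), (294, -23, -15, -29), (298, -21, -12, -33), (340, -21, 14, -33), (344, -23, 17, -29), (348, -6, 16, -55), (352, 5, 16, -71), (356, 8, 17, -76), (360, 8, 19, -76), (364, 12, 20, -81), (368, 13, 21, -83), (372, 13, 23, -84)]
```

The depth shows the fingertips about 45 mm short of the reported TCP: they end at tool z ≈ -46, still above the barrel. The palm is displaced by a similar amount, and no contact force agrees with this. So I'll treat the real tips as about 43 mm behind the reported TCP, open the gripper, go lower and check again.

>>> jog_arm([
  [[0,1,0],[0,0,0]],
  [[0,1,0],[0,0,0]],
  [[0,1,0],[0,0,0]],
  [[0,1,0],[0,0,0]],
  [[0,1,0],[0,0,0]],
  [[0,1,5],[0,0,0]],
  [[0,1,15],[0,0,0]],
  [[0,1,25],[0,0,0]],
  [[0,1,30],[0,0,0]],
  [[0,1,30],[0,0,0]],
], grip=80)

```text
time: 4.4
tool_pos: [550.2, -316.2, -16.4]
tcp_rot: [-179.9, -0.1, 104.4]
ft_force: [0.0, 0.0, -0.5]
finger_gap: 79.8
grip_force: 0.0
```

```bash
python3 - <<'E'
from h import *
c=cam("wrist");s=r.sense();print(s["tool_pos"],s["ft_force"]);p0,d=r.snapshot("wrist");p=cloud(c,np.array(c["tool_from_camera"]),d)
m=np.isfinite(p[...,0])&(abs(p[...,0])<14)&(abs(p[...,1])>28)&(abs(p[...,1])<70)&(p[...,2]<25)
q=p[m];print("deepest finger/floor z hist",np.histogram(q[:,2],bins=range(-110,70,10)))
E
```

```text
[ 550.1748727  -316.18022106  -16.3822001 ] [ 0.01023665  0.01401372 -0.51374901]
deepest finger/floor z hist (array([7894, 2529, 1190, 1338, 1056,  718,   32,    0,    0, 4762,    0,
          0,    0,    0,    0,    0,    0]), array([-110, -100,  -90,  -80,  -70,  -60,  -50,  -40,  -30,  -20,  -10,
          0,   10,   20,   30,   40,   50,   60]))
```

A reported z of -16 with no contact confirms the offset. I'll go down 13 mm more and close.

>>> jog_arm([
  [[0,0,6],[0,0,0]],
  [[0,0,13],[0,0,0]],
  [[0,0,13],[0,0,0]],
  [[0,0,13],[0,0,0]],
])

```text
time: 4.85
tool_pos: [551.1, -316.8, -27.8]
tcp_rot: [-180.0, -0.0, 104.4]
ft_force: [0.9, 0.9, 0.0]
finger_gap: 80.2
grip_force: 0.0
```

>>> jog_arm([
  [[0,0,0],[0,0,0]],
  [[0,0,0],[0,0,0]],
  [[0,0,0],[0,0,0]],
  [[0,0,0],[0,0,0]],
  [[0,0,0],[0,0,0]],
  [[0,0,0],[0,0,0]],
  [[0,0,0],[0,0,0]],
  [[0,0,0],[0,0,0]],
], grip=20, force=120)

```text
time: 5.65
tool_pos: [551.4, -317.5, -26.2]
tcp_rot: [-180.0, 0.0, 104.4]
ft_force: [-5.4, 0.9, 7.5]
finger_gap: 37.0
grip_force: 119.1
```

>>> jog_arm([
  [[0,0,-5],[0,0,0]],
  [[0,0,-15],[0,0,0]],
  [[0,0,-30],[0,0,0]],
  [[0,0,-40],[0,0,0]],
  [[0,0,-40],[0,0,0]],
  [[0,0,-40],[0,0,0]],
])

```text
time: 6.25
tool_pos: [551.9, -317.3, 13.3]
tcp_rot: [179.9, 0.1, 104.4]
ft_force: [0.2, 0.1, -6.2]
finger_gap: 37.1
grip_force: 120.8
```

```bash
python3 - <<'E'
from h import *
c=cam("wrist");s=r.sense();print(s["tool_pos"],s["ft_force"],s["finger_gap"]);p0,d=r.snapshot("wrist");p=cloud(c,np.array(c["tool_from_camera"]),d)
cv2.imwrite("pics/w4.png",p0)
for v in range(0,345,20): print(v,np.round(p[v,320]),end=";")
# silhouette edges barrel
print()
for v in (100,140,180,220):
    row=p[v];u=np.where(row[:,2]<-20-0)[0];u=u[(u>250)&(u<390)];print(v,u.min(),u.max(),np.round(row[u.min()]),np.round(row[u.max()]))
E
```

```text
[ 551.86246499 -317.28893327   13.33855019] [ 0.2173349   0.14347487 -6.15215917] 37.13342983877983
0 [111.   2. -80.];20 [106.   2. -79.];40 [100.   2. -79.];60 [ 95.   2. -78.];80 [ 88.   2. -78.];100 [ 82.   2. -79.];120 [ 75.   2. -80.];140 [ 69.   2. -79.];160 [ 61.   2. -80.];180 [ 54.   2. -79.];200 [ 46.   2. -78.];220 [ 37.   2. -79.];240 [ 29.   2. -79.];260 [ 20.   2. -80.];280 [ 11.   2. -80.];300 [ -0.   2. -79.];320 [-10.   2. -79.];340 [-21.   2. -80.];
100 271 366 [ 83. -17. -68.] [ 83.  19. -67.]
140 273 365 [ 67. -17. -66.] [ 67.  21. -59.]
180 275 363 [ 51. -17. -67.] [ 50.  21. -62.]
220 277 361 [ 32. -18. -66.] [ 32.  20. -65.]
```

View pics/w4.png

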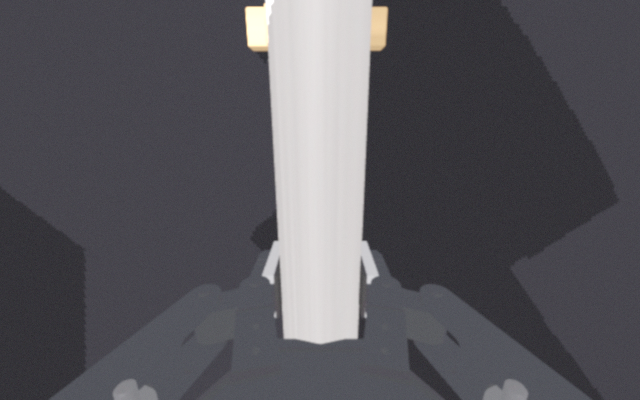

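The barrel is held level, with its axis at tool z ≈ -59. Next I'll carry it up beside the rack and take one close wrist look at the rack.

```bash
python3 - <<'E'
from h import *
go(500,50,200,93.7)
E
```

```text
shift [ 368.2   41.5 -187.5] turn [-1.000e-04 -1.000e-04  1.864e-01]
```

>>> jog_arm([
  [[0,0,-40],[0,0,0]],
  [[0,0,-80],[0,0,0]],
  [[10,2,-120],[0,0,0.02]],
  [[40,6,-150],[0,0,0.04]],
  [[75,10,-175],[0,0,0.06]],
  [[115,15,-187],[0,0,0.08]],
  [[155,20,-187],[0,0,0.1]],
  [[195,25,-187],[0,0,0.12]],
  [[235,30,-187],[0,0,0.14]],
  [[275,34,-187],[0,0,0.16]],
])

```text
time: 7.3
tool_pos: [515.1, -40.5, 198.7]
tcp_rot: [-179.9, -0.0, 95.2]
ft_force: [0.9, -0.4, -6.1]
finger_gap: 37.1
grip_force: 122.3
```

>>> jog_arm([
  [[40,3,0],[0,0,0.013]],
  [[70,5,0],[0,0,0.026]],
  [[90,8,0],[0,0,0.026]],
  [[93,8,0],[0,0,0.026]],
  [[93,8,0],[0,0,0.026]],
  [[93,8,0],[0,0,0.026]],
])

```text
time: 7.9
tool_pos: [515.3, 50.4, 199.1]
tcp_rot: [-179.9, 0.0, 93.7]
ft_force: [0.4, -0.4, -5.6]
finger_gap: 37.1
grip_force: 122.3
```

```bash
python3 - <<'E'
from h import *
c=cam("wrist");s=r.sense();print(s["tool_pos"],s["tcp_rot"],s["ft_force"],s["finger_gap"]);p,d=r.snapshot("wrist")
T=Tt(s)@c["tool_from_camera"];np.save("pics/w5T.npy",T);np.save("pics/w5.npy",d);cv2.imwrite("pics/w5.png",p);P=cloud(c,T,d)
m=(P[...,2]>9)&(P[...,2]<21)&(P[...,0]>515)&(P[...,0]<650)&(P[...,1]>0)&(P[...,1]<300)
print(m.sum(),cv2.minAreaRect(P[m][:,:2].astype(np.float32)))
m=(P[...,2]>70)&(P[...,2]<125)&(P[...,0]>530)&(P[...,0]<640)&(P[...,1]>0)&(P[...,1]<300)
q=P[m]
for lo,hi in((30,60),(100,130),(230,262)):
    k=q[(q[:,1]>lo)&(q[:,1]<hi)]
    if len(k):print(len(k),"x",np.percentile(k[:,0],[1,99]),"y",np.percentile(k[:,1],[2,98]),"top z",np.percentile(k[:,2],99.5))
E
```

```text
[515.30045666  50.41129354 199.10941203] [-1.79947946e+02  2.65350789e-02  9.37021436e+01] [ 0.35419561 -0.39459941 -5.58590074] 37.11016181874782
7618 ((597.76416015625, 137.64085388183594), (57.5798225402832, 232.96669006347656), 3.8117685317993164)
606 x [562.28175163 615.31316063] y [40.05965166 51.54800519] top z 118.02950607076632
573 x [558.25042845 606.98475339] y [109.45683438 120.66655209] top z 114.9286181969137
```

View pics/w5.png

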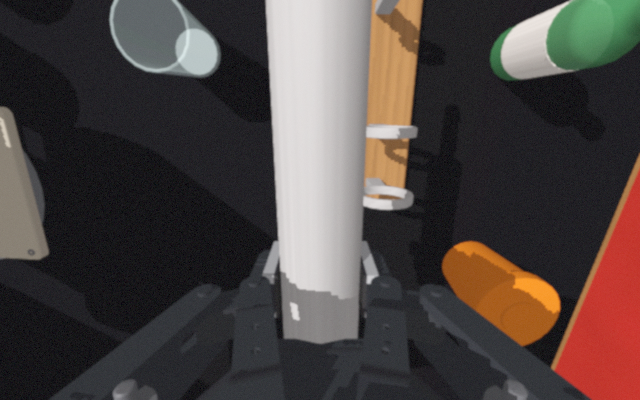

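The rack yaw of 93.75° and its axis are confirmed to about 1 mm; the rings are at (390,195) and (390,132). I'll retreat to the pre-insertion pose.

```bash
python3 - <<'E'
from h import *
go(602.2,-198.5,200,93.75)
go(602.2,-198.5,26.5,93.75)
E
```

```text
shift [-253.8   70.7   -0.7] turn [-0.0007  0.0004 -0.0014]
shift [-253.7   70.8  172.8] turn [-0.0007  0.0004 -0.0014]
```

>>> jog_arm([
  [[-45,12,0],[0,0,0]],
  [[-90,25,0],[0,0,0]],
  [[-135,37,0],[0,0,0]],
  [[-180,50,0],[0,0,0]],
  [[-220,62,10],[0,0,0]],
  [[-245,69,40],[0,0,0]],
  [[-254,71,80],[0,0,0]],
  [[-254,71,120],[0,0,0]],
  [[-254,71,155],[0,0,0]],
  [[-254,71,173],[0,0,-0.001]],
])

```text
time: 8.95
tool_pos: [599.5, -198.1, 21.6]
tcp_rot: [-179.7, -0.2, 93.7]
ft_force: [-0.2, -0.5, -5.5]
finger_gap: 37.2
grip_force: 122.3
```

>>> jog_arm([
  [[0,0,0],[0,0,0]],
  [[0,0,0],[0,0,0]],
  [[0,0,0],[0,0,0]],
])

```text
time: 9.25
tool_pos: [604.5, -198.8, 29.0]
tcp_rot: [179.8, 0.1, 93.7]
ft_force: [0.9, -0.2, -5.6]
finger_gap: 37.3
grip_force: 122.3
```

```bash
python3 - <<'E'
from h import *
go(602.2,-198.5,26.5,93.75)
s=r.sense();print(s["tool_pos"],s["tcp_rot"])
a,_=r.snapshot("top");b,_=r.snapshot("side")
A=cv2.resize(a[150:230,170:370],(800,320),interpolation=cv2.INTER_CUBIC);B=cv2.resize(b[180:320,190:390],(400,280),interpolation=cv2.INTER_CUBIC)
C=np.zeros((600,800,3),np.uint8);C[:320]=A;C[320:,:400]=B;cv2.imwrite("pics/t6.png",C)
E
```

```text
shift [ 0.5 -2.3  2.5] turn [ 0.0033  0.0017 -0.    ]
[ 604.4702401  -198.80309996   28.99587773] [1.79812831e+02 9.46048084e-02 9.37490004e+01]
```

View pics/t6.png

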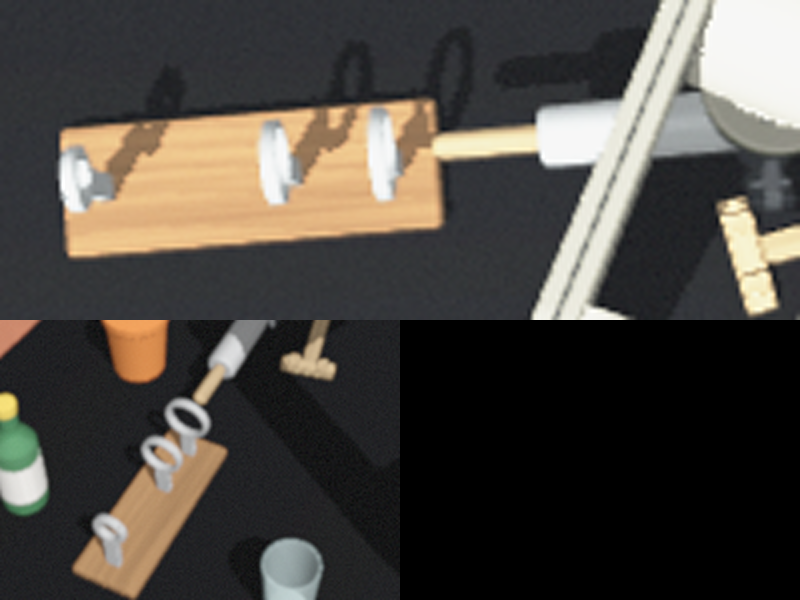

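Nose tip is at crop (435,145), in line with the large ring at crop (382, 108–200). The arm was still ringing, so I'll let it settle and compare pin and rings in the same image.

>>> jog_arm([
  [[0,0,0],[0,0,0]],
  [[0,0,0],[0,0,0]],
  [[0,0,0],[0,0,0]],
  [[0,0,0],[0,0,0]],
  [[0,0,0],[0,0,0]],
])

```text
time: 9.85
tool_pos: [602.9, -197.6, 26.5]
tcp_rot: [-180.0, -0.0, 93.8]
ft_force: [0.9, 0.2, -5.0]
finger_gap: 37.5
grip_force: 122.3
```

```bash
python3 - <<'E'
from h import *
go(602.2,-198.5,26.5,93.75)
c=cam("top");T=np.array(c["pose"]);f=lambda a,b:np.round(ray(c,T,170+a/4,150+b/4,85),1)
a,d=r.snapshot("top");P=cloud(c,T,d)
b,_=0,0
hsv=cv2.cvtColor(a,cv2.COLOR_BGR2HSV)
for u in range(276,312,2):
    col=P[165:205,u,:];k=np.where(col[:,2]>60)[0]
    if len(k):print(u,165+k.min(),165+k.max(),np.round(ray(c,T,u,165+(k.min()+k.max())/2,85),1),round(float(np.nanmax(col[k,2])),1))
print("nose",f(435,145));
for n,u,t,bm in(("L",388,108,200),("M",280,121,203),("S",75,146,211)):print(n,f(u,t),f(u,bm),(f(u,t)+f(u,bm))/2)
E
```

```text
shift [-0.9 -0.7  0. ] turn [-0.0001 -0.0001  0.0006]
278 185 189 [587.9  11.7  85. ] 92.5
280 184 190 [587.7   6.4  85. ] 92.1
282 183 189 [590.3   1.2  85. ] 94.0
284 183 189 [590.2  -4.   85. ] 94.6
286 183 189 [590.   -9.3  85. ] 93.3
288 183 189 [589.9 -14.5  85. ] 96.6
290 183 189 [589.8 -19.7  85. ] 92.5
292 183 188 [591.  -24.9  85. ] 91.9
294 182 188 [592.2 -30.2  85. ] 94.4
296 182 188 [592.1 -35.4  85. ] 99.5
298 182 188 [592.  -40.6  85. ] 91.8
300 182 188 [591.9 -45.8  85. ] 94.7
302 182 188 [591.8 -51.1  85. ] 94.0
304 178 189 [595.6 -56.4  85. ] 106.7
306 177 191 [594.2 -61.6  85. ] 106.8
308 177 191 [594.1 -66.8  85. ] 106.6
310 177 191 [594. -72.  85.] 106.3
nose [589.8   9.7  85. ]
L [614.8  40.1  85. ] [554.4  40.7  85. ] [584.6  40.4  85. ]
M [607.7 110.9  85. ] [553.9 111.2  85. ] [580.8  111.05  85.  ]
S [594.  245.2  85. ] [551.4 245.   85. ] [572.7 245.1  85. ]
```

>>> jog_arm([
  [[8,-1,0],[0,0,0]],
  [[20,-1.2,0],[0,0,0]],
  [[35,-1.2,0],[0,0,0]],
  [[50,-1.2,0],[0,0,0]],
  [[65,-1.2,0],[0,0,0]],
  [[78,-1.2,0],[0,0,0]],
  [[86,-1.2,0],[0,0,0]],
  [[90,-1.2,0],[0,0,0]],
  [[90,-1.2,0],[0,0,0]],
  [[90,-1.2,0],[0,0,0]],
])

```text
time: 10.9
tool_pos: [595.9, -108.4, 26.7]
tcp_rot: [180.0, 0.0, 93.8]
ft_force: [-0.6, 0.5, -4.6]
finger_gap: 37.2
grip_force: 122.3
```

>>> jog_arm([
  [[5,0,0],[0,0,0]],
  [[12,0,0],[0,0,0]],
  [[20,0,0],[0,0,0]],
  [[28,0,0],[0,0,0]],
  [[36,0,0],[0,0,0]],
  [[44,0,0],[0,0,0]],
  [[52,0,0],[0,0,0]],
  [[58,0,0],[0,0,0]],
  [[60,0,0],[0,0,0]],
  [[60,0,0],[0,0,0]],
])

```text
time: 11.9
tool_pos: [591.8, -47.7, 26.6]
tcp_rot: [180.0, 0.0, 93.8]
ft_force: [-0.1, 0.0, -4.6]
finger_gap: 36.9
grip_force: 122.3
```

```bash
python3 - <<'E'
from h import *
s=r.sense();print(s["tool_pos"],s["tcp_rot"],s["ft_force"],s["wrist_torque"])
w=np.array([-.0654,.9979]);e=s["tool_pos"][:2]-[586,41];print("s",e@w,"lat(x+)",e@[.9979,.0654])
E
```

```text
[591.82959111 -47.73976336  26.62769292] [1.79997688e+02 4.16475980e-03 9.38133784e+01] [-1.47318557e-01  2.66175404e-03 -4.63096268e+00] [-0.19111113  0.0174406   0.00239692]
s -88.93466511693293 lat(x+) 0.013768447443749129
```

>>> jog_arm([
  [[5,0,0],[0,0,0]],
  [[10,0,0],[0,0,0]],
  [[15,0,0],[0,0,0]],
  [[20,0,0],[0,0,0]],
  [[24,0,0],[0,0,0]],
  [[28,0,0],[0,0,0]],
  [[32,0,0],[0,0,0]],
  [[34,0,0],[0,0,0]],
  [[34,0,0],[0,0,0]],
])

```text
time: 12.8
tool_pos: [589.6, -13.8, 26.6]
tcp_rot: [180.0, -0.0, 93.8]
ft_force: [-0.3, 0.6, -5.0]
finger_gap: 37.4
grip_force: 122.3
```

>>> jog_arm([
  [[5,0,0],[0,0,0]],
  [[10,0,0],[0,0,0]],
  [[16,0,0],[0,0,0]],
  [[22,0,0],[0,0,0]],
  [[28,0,0],[0,0,0]],
  [[32,0,0],[0,0,0]],
  [[35,0,0],[0,0,0]],
  [[35,0,0],[0,0,0]],
  [[35,0,0],[0,0,0]],
  [[35,0,0],[0,0,0]],
])

```text
time: 13.8
tool_pos: [587.3, 20.6, 26.6]
tcp_rot: [180.0, 0.0, 93.8]
ft_force: [-0.4, 0.7, -5.3]
finger_gap: 37.2
grip_force: 122.3
```

```bash
python3 - <<'E'
from h import *
s=r.sense();print(s["tool_pos"],s["ft_force"],s["wrist_torque"])
w=np.array([-.0654,.9979]);e=s["tool_pos"][:2]-[586,41];print("s",e@w)
c=cam("wrist");p,d=r.snapshot("wrist");P=cloud(c,np.array(c["tool_from_camera"]),d)
# ring large top in tool frame: points at world z>100 beyond fingers
m=(P[...,2]<-80)&(P[...,2]>-100)&(P[...,0]>13)&(P[...,0]<60)&(abs(P[...,1])<40)
q=P[m];print(len(q),np.percentile(q[:,0],[2,10,50,90,98]) if len(q) else 0, np.percentile(q[:,1],[1,99]) if len(q) else 0)
E
```

```text
[587.28648462  20.57366958  26.59909604] [-0.40006213  0.69784292 -5.29850362] [-0.16885822 -0.01425745 -0.04250572]
s -20.467571217321776
3328 [13.2002487  20.0324645  25.35075652 29.32798015 29.89684242] [-26.05233     28.88863298]
```

>>> jog_arm([
  [[0,0,2],[0,0,0]],
  [[0,0,3],[0,0,0]],
  [[0,0,4],[0,0,0]],
  [[0,0,4],[0,0,0]],
])

```text
time: 14.25
tool_pos: [587.5, 20.5, 22.8]
tcp_rot: [180.0, 0.0, 93.8]
ft_force: [0.2, -2.4, -1.6]
finger_gap: 37.0
grip_force: 122.7
```

>>> jog_arm([
  [[0,0,0],[0,0,0]],
  [[0,0,0],[0,0,0]],
  [[0,0,0],[0,0,0]],
  [[0,0,0],[0,0,0]],
  [[0,0,0],[0,0,0]],
  [[0,0,0],[0,0,0]],
  [[0,0,-10],[0,0,0]],
  [[0,0,-40],[0,0,0]],
  [[0,0,-80],[0,0,0]],
  [[0,0,-100],[0,0,0]],
], grip=75)

```text
time: 15.25
tool_pos: [589.1, 20.7, 127.3]
tcp_rot: [179.7, 0.0, 93.8]
ft_force: [0.9, -0.1, 0.8]
finger_gap: 74.6
grip_force: 0.0
```

>>> jog_arm([
  [[-30,0,0],[0,0,0]],
  [[-65,0,0],[0,0,0]],
  [[-90,0,0],[0,0,0]],
  [[-98,0,0],[0,0,0]],
  [[-98,0,0],[0,0,0]],
  [[-98,0,0],[0,0,0]],
  [[-98,0,0],[0,0,0]],
])

```text
time: 15.95
tool_pos: [593.7, -75.8, 122.7]
tcp_rot: [-180.0, -0.0, 93.8]
ft_force: [-0.0, -0.3, -0.1]
finger_gap: 75.0
grip_force: 0.0
```

```bash
python3 - <<'E'
from h import *
s=r.sense();print(s["tool_pos"],s["ft_force"])
c=cam("wrist");p,d=r.snapshot("wrist");T=Tt(s)@c["tool_from_camera"];P=cloud(c,T,d)
cv2.imwrite("pics/w7.png",p)
w=np.array([-.0654,.9979]);n=np.array([.9979,.0654])
S=(P[...,:2]-[586,41])@w;L=(P[...,:2]-[586,41])@n
red=(p[...,2]>120)&(p[...,1]<70)&(p[...,0]<70)&(abs(L)<40)
q=np.c_[S[red],L[red],P[...,2][red]];print(len(q),"s",np.percentile(q[:,0],[1,99]),"lat",np.percentile(q[:,1],[2,98]))
for lo in range(-170,-70,15):
    k=q[(q[:,0]>lo)&(q[:,0]<lo+15)]
    if len(k)>5:print(lo,"top z",np.percentile(k[:,2],95),"lat",np.percentile(k[:,1],[3,97]).mean())
E
```

```text
[593.71847506 -75.81580615 122.67783202] [-0.0018242  -0.3181441  -0.07047159]
1960 s [-167.3961364  -83.9059939] lat [-12.05235606  16.97703267]
-170 top z 21.757171218536676 lat -0.12249703700265258
-155 top z 86.35246604651164 lat -1.561151041960013
-140 top z 87.04075910581793 lat 0.44980707242642115
-125 top z 87.76506581932166 lat 0.81077883186577
-110 top z 88.51625762992826 lat 0.7752168796805803
-95 top z 89.11935245894985 lat 0.6413765884238272
```

View pics/w7.png

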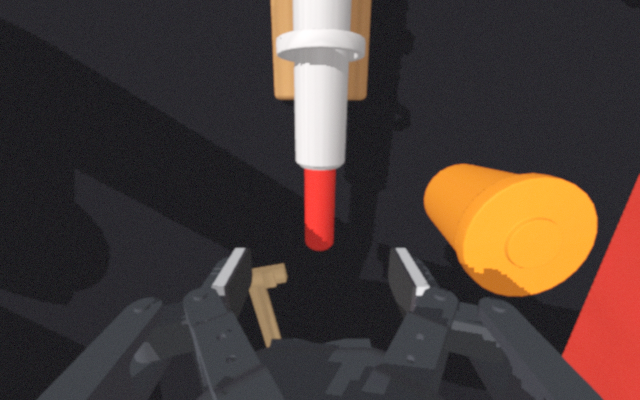

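The handle is nearly level in the rings: its axis is at about z 75, it spans s ≈ -83 to -157, and its centre is at about -120. The gripper is straight above it, so I'll descend and grip lightly.

>>> jog_arm([
  [[-2,0,25],[0,0,0]],
  [[-2,0,55],[0,0,0]],
  [[-2,0,80],[0,0,0]],
  [[-2,0,98],[0,0,0]],
  [[-2,0,107],[0,0,0]],
  [[-2,0,107],[0,0,0]],
  [[-2,0,107],[0,0,0]],
  [[-2,0,107],[0,0,0]],
])

```text
time: 16.8
tool_pos: [595.1, -79.1, 17.2]
tcp_rot: [179.9, 0.0, 93.8]
ft_force: [0.2, 0.6, -0.2]
finger_gap: 74.7
grip_force: 0.0
```

>>> jog_arm([
  [[0,0,0],[0,0,0]],
  [[0,0,0],[0,0,0]],
  [[0,0,0],[0,0,0]],
  [[0,0,0],[0,0,0]],
  [[0,0,0],[0,0,0]],
  [[0,0,0],[0,0,0]],
  [[0,0,0],[0,0,0]],
  [[0,0,0],[0,0,0]],
  [[0,0,0],[0,0,0]],
  [[0,0,0],[0,0,0]],
], grip=5, force=35)

```text
time: 17.8
tool_pos: [593.9, -79.1, 15.6]
tcp_rot: [180.0, 0.0, 93.8]
ft_force: [1.1, -0.1, 1.0]
finger_gap: 24.8
grip_force: 34.3
```

>>> jog_arm([
  [[4,0,0],[0,0,0]],
  [[9,0,-0.5],[0,0,0]],
  [[15,0,-0.8],[0,0,0]],
  [[21,0,-1.2],[0,0,0]],
  [[27,0,-1.5],[0,0,0]],
  [[33,0,-1.8],[0,0,0]],
  [[38,0,-2],[0,0,0]],
  [[40,0,-2.2],[0,0,0]],
  [[40,0,-2.2],[0,0,0]],
])

```text
time: 18.7
tool_pos: [591.2, -38.3, 17.9]
tcp_rot: [180.0, -0.0, 93.8]
ft_force: [0.3, -1.2, 3.4]
finger_gap: 25.2
grip_force: 34.5
```

>>> jog_arm([
  [[4,0,-0.3],[0,0,0]],
  [[9,0,-0.7],[0,0,0]],
  [[15,0,-1],[0,0,0]],
  [[20,0,-1.4],[0,0,0]],
  [[25,0,-1.8],[0,0,0]],
  [[30,0,-2.2],[0,0,0]],
  [[32,0,-2.4],[0,0,0]],
  [[32,0,-2.4],[0,0,0]],
  [[32,0,-2.4],[0,0,0]],
])

```text
time: 19.6
tool_pos: [588.8, -6.3, 19.9]
tcp_rot: [-180.0, -0.1, 93.8]
ft_force: [-0.3, 2.3, 1.1]
finger_gap: 24.9
grip_force: 34.3
```

>>> jog_arm([
  [[1,0,-0.1],[0,0,0]],
  [[2,0,-0.2],[0,0,0]],
  [[3,0,-0.3],[0,0,0]],
  [[4,0,-0.3],[0,0,0]],
  [[5,0,-0.4],[0,0,0]],
  [[5,0,-0.4],[0,0,0]],
  [[5,0,-0.4],[0,0,0]],
])

```text
time: 20.3
tool_pos: [588.7, -2.0, 20.5]
tcp_rot: [-180.0, -0.0, 93.8]
ft_force: [0.0, -2.0, 0.6]
finger_gap: 24.7
grip_force: 34.3
```

>>> jog_arm([
  [[1,0,0],[0,0,0]],
  [[2,0,-0.1],[0,0,0]],
  [[3,0,-0.2],[0,0,0]],
  [[3,0,-0.2],[0,0,0]],
  [[3,0,-0.2],[0,0,0]],
])

```text
time: 20.8
tool_pos: [588.7, -0.3, 20.8]
tcp_rot: [180.0, 0.1, 93.8]
ft_force: [-0.5, -7.6, -0.2]
finger_gap: 25.0
grip_force: 34.3
```

>>> jog_arm([
  [[1,0,0],[0,0,0]],
  [[2,0,0],[0,0,0]],
  [[2,0,0],[0,0,0]],
  [[2,0,0],[0,0,0]],
])

```text
time: 21.2
tool_pos: [588.7, -0.2, 20.9]
tcp_rot: [180.0, 0.2, 93.7]
ft_force: [1.2, -16.7, -0.8]
finger_gap: 25.1
grip_force: 34.3
```

```bash
python3 - <<'E'
from h import *
a,d=r.snapshot("top");b,_=r.snapshot("side");c=cam("top");T=np.array(c["pose"]);P=cloud(c,T,d)
A=cv2.resize(a[160:220,170:320],(800,320),interpolation=cv2.INTER_CUBIC);B=cv2.resize(b[210:310,220:320],(280,280),interpolation=cv2.INTER_CUBIC)
C=np.zeros((600,800,3),np.uint8);C[:320]=A;C[320:,:280]=B;cv2.imwrite("pics/t8.png",C)
# wrist: barrel rear end vs ring near face
c=cam("wrist");s=r.sense();p,d=r.snapshot("wrist");Q=cloud(c,np.array(c["tool_from_camera"]),d);cv2.imwrite("pics/w8.png",p)
print(s["tool_pos"],s["ft_force"])
E
```

```text
[ 5.88704133e+02 -2.54117193e-01  2.08962795e+01] [  0.57395635 -15.8768816   -1.08989172]
```

View pics/t8.png

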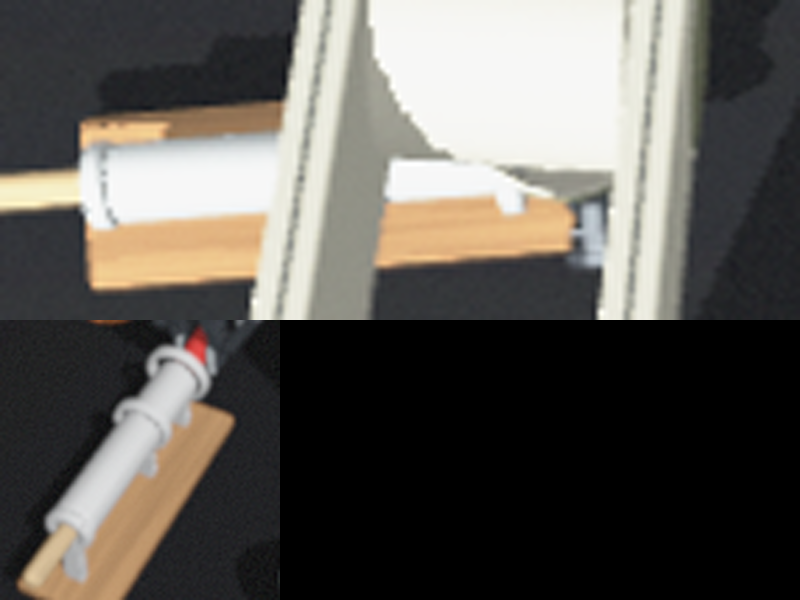

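The barrel has stopped hard against the small ring at crop (100,185), with the nose through it and 16 N against the push. I'll back off the push, release and retreat.

>>> jog_arm([
  [[-1.5,0,0],[0,0,0]],
  [[-2.5,0,0],[0,0,0]],
  [[-2.5,0,0],[0,0,0]],
])

```text
time: 21.65
tool_pos: [588.6, -0.3, 20.8]
tcp_rot: [-180.0, 0.0, 93.8]
ft_force: [1.1, -6.2, -0.2]
finger_gap: 25.1
grip_force: 34.4
```

>>> jog_arm([
  [[0,0,0],[0,0,0]],
  [[0,0,0],[0,0,0]],
  [[0,0,0],[0,0,0]],
  [[0,0,0],[0,0,0]],
  [[0,0,0],[0,0,0]],
  [[0,0,0],[0,0,0]],
  [[0,0,-15],[0,0,0]],
  [[-10,0,-50],[0,0,0]],
  [[-40,0,-90],[0,0,0]],
  [[-70,0,-120],[0,0,0]],
], grip=75)

```text
time: 22.65
tool_pos: [594.2, -69.9, 144.9]
tcp_rot: [179.8, 0.0, 93.9]
ft_force: [1.4, 0.3, 0.7]
finger_gap: 74.8
grip_force: 0.0
```

>>> jog_arm([
  [[-30,0,0],[0,0,0]],
  [[-30,0,0],[0,0,0]],
  [[-30,0,0],[0,0,0]],
  [[-30,0,0],[0,0,0]],
  [[-30,0,0],[0,0,0]],
  [[-30,0,0],[0,0,0]],
])

```text
time: 23.25
tool_pos: [594.9, -98.5, 140.4]
tcp_rot: [-180.0, -0.0, 93.8]
ft_force: [0.4, -0.0, -0.7]
finger_gap: 75.0
grip_force: 0.0
```

```bash
python3 - <<'E'
from h import *
c=cam("wrist");s=r.sense();p,d=r.snapshot("wrist");T=Tt(s)@c["tool_from_camera"];P=cloud(c,T,d)
a,_=r.snapshot("top")
w=np.array([-.0654,.9979]);n=np.array([.9979,.0654]);S=(P[...,:2]-[586,41])@w;L=(P[...,:2]-[586,41])@n
red=(p[...,2]>120)&(p[...,1]<70)&(p[...,0]<70)&(abs(L)<30)&(P[...,2]>50)
print(s["tool_pos"],s["ft_force"],"handle s",np.percentile(S[red],[1,99]),"z",np.percentile(P[...,2][red],[50,97]))
C=np.zeros((600,640,3),np.uint8);C[:300]=p[:300];C[300:]=cv2.resize(a[160:220,170:298],(640,300),interpolation=cv2.INTER_CUBIC);cv2.imwrite("pics/f9.png",C)
E
```

```text
[594.94391208 -98.49453097 140.37668463] [ 0.36306409 -0.02628398 -0.72492044] handle s [-76.14306373  -3.19883002] z [89.28351435 93.03556145]
```

View pics/f9.png

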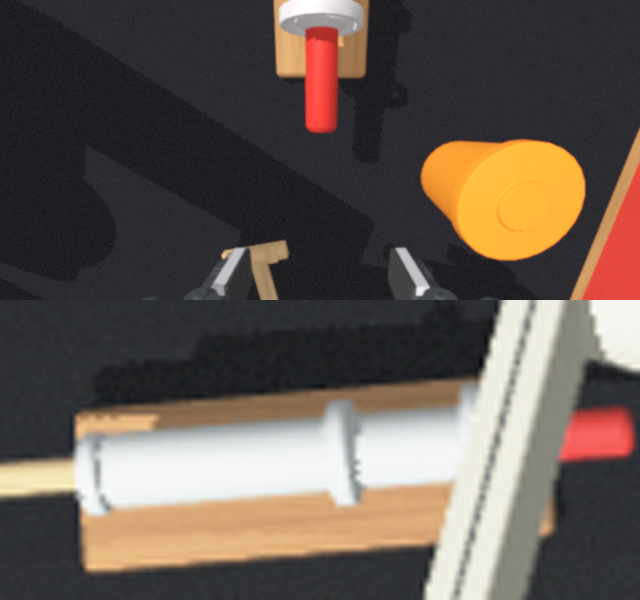

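The pin is home: the barrel meets the small ring, its rear end is level with the large ring, and only the red handle sticks out. Handing in.

```bash
python3 -c "
from bench import r
print(r.hand_in())"
```

```text
the job is handed in; nothing more can be done
None
```

The rolling pin is in its rack with the steel barrel stopped against the smallest ring. It rested on its own in the rings before I slid it home by the red handle, the arm never came near the three bystanders, and the job was handed in at about 23 s; no verdict was returned.

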